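# Pen the pill splitter in the sill caddy with the snap-button divider

## Robot

A 6-joint arm with a two-finger parallel gripper is mounted at the origin on the work surface. World frame = base frame: x ahead of the robot, y to its left, z up, the work surface at z = 0. Lengths are in m, angles in rad, forces in N, time in s.
With the tool pointing down it reaches from about 0.3 to 0.775 m from the base axis. Payload 14.6 kg.
Tool frame: the origin (TCP) lies midway between the tips of the shut fingers; the grasp point (between the pads) lies 19 mm behind it; z points along the fingers, y is the line along which they close (so a half turn about z gives the same grasp; the last joint's range is limited). The gripper opens to 94 mm and grips with 3 to 60 N. Pads are 16 mm wide; open, the fingers measure 119 mm over their backs; the gripper's body (75 mm by 177 mm) begins 78 mm behind the grasp point.
Start: joints at [-1.294, 0.3, 1.521, -0, 1.321, -0.067], TCP at [0.185, -0.518, 0.205] pointing down, gripper open.
Joint ranges: [-3.03, 3.03], [-0.79, 2.21], [0.23, 2.52], [-1.04, 4.18], [0, 3.07], [-2.55, 2.55]. Speed limits (rad/s): [2.22, 2.22, 2.57, 3.14, 3.14, 3.14].

## Interface

Orientations are given as a unit quaternion [w, x, y, z].
In Python, from rig import read_state, snapshot, camera_info, job_done gives the robot as it stands. The module is installed in compiled form; this text tells all that it offers.
- The arm moves only by the tool jog_arm, never from a script. Its argument "targets" is a list of rows, each a list of 7 numbers: the shift along the tool's x, y, z each as a share of 30 cm, from -1 to 1, then the turn, a rotation vector about the tool's x, y, z each as a share of 180 degrees, from -1 to 1, then the opening in per cent of the stroke, from 0 (shut) to 100 (fully open). A call has exactly 10 rows; each row is the pose to reach, as a shift and turn from the pose commanded when the call began, along the tool's axes at that moment, turning the shorter way round; what a row does not reach only later rows make up. A row lasts 1/12 s, in which the tool goes at most 41.7 mm and 7.16 degrees, less where a joint would pass 70% of its speed; a pose out of reach is approached as far as the arm can. A call with a number of a shift or a turn outside -1 to 1 is refused whole. A call with a gripper value outside its range is refused whole. The fingers move at their own pace and stop on an object; "force" is the grip in N (left out, the last holds). Time passes only in rows, so rows that repeat a pose let the fingers close, or fill a call up. It gives the time, the measured TCP pose, the force, the opening and the grip force at its end, in the units of the state.
- read_state(): the state, without advancing time (a new reading comes with each control period).
- snapshot(name): name is "scene" or "top" or "wrist"; returns the picture (480x640x3 uint8, red, green, blue); there is no depth.
- camera_info(name): a dict with "fovy" (degrees; the focal length in pixels is half the picture's height over the tangent of half this angle, whatever the lens; pixels are square), "cx", "cy" (the principal point, pixels), "R" (3x3) and "t" (3): a world point X has camera coordinates R X + t. Camera axes: x right, y down, z forward; pixel columns grow to the right and rows downward; lengths in m; the calibration is good to about 2 mm. A picture is of the moment at which its call begins: read the wrist's pose just before it. camera_info takes no time and is no camera call; for the wrist camera it gives the pose at the moment of the call.
- job_done(): hands the job in; it is judged then, once.
The state is a dict: "clock": time; "joint_pos": joint angles; "dq": joint speeds; "joint_torque": joint torques, N m; "tool_pos": TCP position; "tool_rot": TCP orientation; "contact_force": force on the tool from outside, world axes, zero at the start; "torque": the same for the moment, N m; "opening": opening from 0.0 (shut) to 1.0 (fully open); "grasp_force": force on a finger pad.
Only numpy, scipy, OpenCV 4.12 (cv2) and the standard library are available. Lean on these libraries where they do the work, as an engineer would, in place of code of your own. Each camera call takes 0.05 s, during which the arm holds its last target. There are 200 camera calls.

## Task

Set the steel pill splitter down flat in the empty bay of the white caddy, at the end away from the tins and bottles, and let go. Then close the divider up on it by one hole: press the spring button on the caddy's bar flush and slide the divider towards the splitter until the button pops up through the next hole. Leave the tins, the bottles and the mug where they stand.

Things in the scene. Friction and masses are not known exactly. Their poses are not given: they have to be found in the camera images.
- caddy: Shallow white tray fixed on the sill, 170 (x) by 310 (y) mm; walls 5 mm thick, 35 mm high (rear 30), floor 4 mm thick. Origin: centre of its underside; x to its rear, y along its length. A 20 mm square steel bar runs along y at x +70 mm between posts 58 mm high. A grey sleeve on the bar carries the divider plate. Tins and bottles stand on the -y side of the divider, the empty bay on its +y side.
- bay (a point): Point on the tray's floor (4 mm above the sill) at the middle of the bay as it will be once the divider is one hole on: caddy x -12, y +96 mm. Axes as the caddy's. The bay spans caddy x -80 to +56 mm; y +4 to +147 mm at the start, +44 to +147 mm once closed by one hole.
- splitter: Steel pill splitter with its hinged lid shut, a block 55 (x) by 90 (y) by 38 (z) mm, 0.15 to 0.3 kg, loose on the sill. Origin: centre of its underside; z up. Lift it by its 55 mm width.
- slider (a joint): Slide of sleeve and divider towards the caddy's +y, in m: 0 at the start, 0.040 with the button in the next hole, 0.080 in the last. Drag about 1 N; locked while the button stands up in a hole. Sleeve 28 mm wide, 114 long, flat top 58 mm above the sill and 2 mm thick, with 3 holes 17 mm square, 40 mm apart. Divider plate 5 mm thick, from the sleeve across the tray, 10 to 58 mm above the sill.
- ledge (a point): Thumb ledge on the sleeve: upright plate 28 mm wide (caddy x), 5 mm thick, from the sleeve's top to 76 mm above the sill, in line with the divider plate. This point is the middle of its -y face, 67 mm above the sill, which faces the button 14 mm from the button's axis at the start (moves with the sleeve). Pushing this face towards +y slides the divider.
- pin (a joint): Travel of the spring button, in m downward: 0 up, 0.008 tip flush with the sleeve's top, 0.010 held down under the sleeve, 0.012 at its stop. 2 N to start, 4 N at flush; sliding it under takes up to 10 N. Once pressed flush, its round head is driven under the sleeve as the sleeve is slid; beneath a hole it springs up by itself and locks the sleeve.
- pin_top (a point): Tip of the steel button, a round pin 14 mm across with a domed top, in the bar at caddy x +70, y -15 mm; stands 8 mm above the sleeve's top (66 mm above the sill) when up. The button does not move along the bar.
- tins: Three round tins stacked as one set, 73 mm across, 66 mm high, in the caddy. Bystander. Origin: centre of the underside.
- bottle_a: White bottle with push cap, 44 mm across, 85 mm high, in the caddy. Bystander. Origin: centre of the underside.
- bottle_b: White bottle like the other, nearer the bar. Bystander. Origin: centre of the underside.
- mug: White ceramic mug, 80 mm across, 90 mm high, with a handle, on the sill beside the caddy. Bystander. Origin: centre of the underside.
Mind the look-alikes: they are no part of the job. Leave any red or turquoise look-alike of the splitter alone.

How it is judged:
By the outcome, as a careful person would: the job done as asked, in the order asked, and still so for the second after the job is handed in, with the robot touching nothing.
It also fails if it takes over 58 s, if anything falls off the work surface, if the arm or the gripper's body presses on something with over 40 N, if the wrist force passes 120 N, or if a joint passes its speed limit or range.

## Working session

There is one attempt and no reset: what is moved stays moved. The work goes in short steps, Python scripts to look and compute and a tool call to move; the robot and the scene stay as the last step left them, time stands still between calls to the robot, and variables do not carry over. Pictures are saved under pics/ and viewed, at most 10 in all, crops included, and the job is handed in when it is done.

Besides the shell and the picture viewer there is one more tool, called after "Emit:" as a command line: name --pt "numbers of a row" for each row, then --argument value for the rest. jog_arm: Moves the arm, as the interface text tells. Shift numbers are shares of 30 cm and turn numbers shares of 180 degrees, none past 1 either way. Its arguments: {"type":"object","properties":{"targets":{"type":"array","items":{"type":"array","items":{"type":"number"}}},"force":{"type":"number"}},"required":["targets"]}

```bash
mkdir -p pics
python3 - <<'E'
from rig import *
import cv2
for n in ("scene","top"):
    cv2.imwrite(f"pics/{n}0.png",snapshot(n)[:,:,::-1]); c=camera_info(n); print(n,c)
print(camera_info("wrist")); s=read_state(); print(s)
E
```

```text
scene {'fovy': 54.252791896990786, 'cx': 324.0841770419639, 'cy': 243.00784052773014, 'R': array([[ 0.80975294,  0.58676181,  0.00327974],
       [ 0.48206111, -0.66205457, -0.57384739],
       [-0.33454037,  0.46625565, -0.81895568]]), 't': array([-0.44440262, -0.14451892,  1.29341215])}
top {'fovy': 47.09391352113877, 'cx': 324.06334280795494, 'cy': 246.26875097183128, 'R': array([[ 0.02671406, -0.99915729,  0.03116193],
       [-0.99646147, -0.02910124, -0.07885213],
       [ 0.07969253, -0.02894521, -0.99639915]]), 't': array([0.0150693 , 0.50237565, 1.1576761 ])}
{'fovy': 70.63796137648038, 'cx': 321.1964131036542, 'cy': 236.58786033804668, 'R': array([[ 3.37203483e-01, -9.41431501e-01, -7.34720021e-04],
       [-9.02259503e-01, -3.23395377e-01,  2.85207326e-01],
       [-2.68740766e-01, -9.55099958e-02, -9.58465566e-01]]), 't': array([-0.54872751, -0.02914601,  0.39179135])}
{'clock': 0.1, 'joint_pos': array([-1.29360342e+00,  3.00412732e-01,  1.52153310e+00, -6.45239990e-06,
        1.32066777e+00, -6.66120182e-02]), 'dq': array([ 0.00104701, -0.00195328, -0.00076044, -0.0014452 , -0.00109516,
       -0.00072992]), 'joint_torque': array([ 1.56680089e-03, -5.32643831e+01, -3.53285658e+01,  7.09847454e-02,
        2.34783796e-02, -7.84910458e-05]), 'tool_pos': array([ 0.18531487, -0.51759217,  0.20493863]), 'tool_rot': array([-5.07317340e-04,  9.85260855e-01,  1.71057848e-01, -5.67567376e-05]), 'contact_force': array([0.22349166, 0.09267928, 0.28329681]), 'torque': array([0.00522532, 0.02663661, 0.03496176]), 'grasp_force': 0.0, 'opening': 0.9987935320188949}
```

View pics/scene0.png

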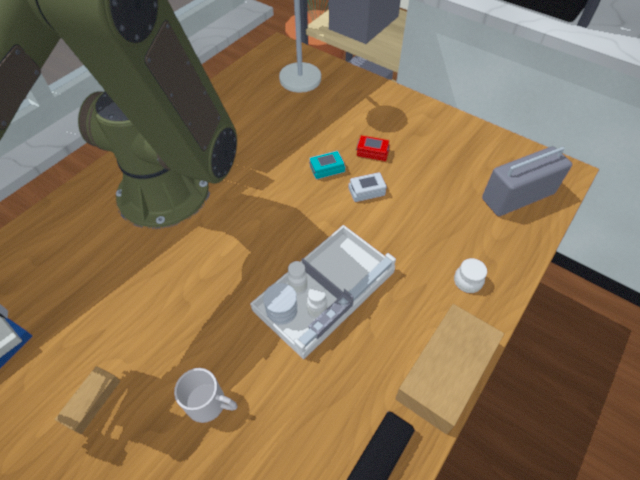

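View pics/top0.png

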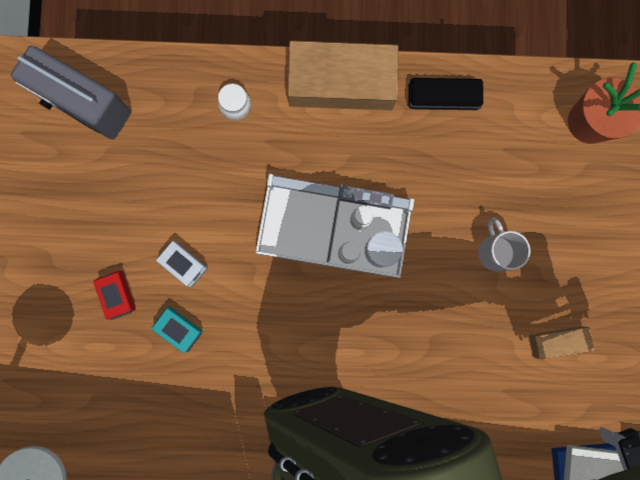

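The candidates in the top view are the silver block at (181,263), the red one at (113,295) and the turquoise one at (177,328). I choose the silver one as the steel splitter and check it in a close crop together with the caddy.

Run:
```python
import cv2,numpy as np
im=cv2.imread("pics/top0.png")
a=cv2.resize(im[165:285,250:420],None,fx=4.7,fy=4.7,interpolation=cv2.INTER_CUBIC)
cv2.imwrite("pics/cad.png",a[:600,:800])
b=cv2.resize(im[230:300,145:220],None,fx=8,fy=8,interpolation=cv2.INTER_CUBIC)
cv2.imwrite("pics/spl.png",b)
```

```text
(no output)
```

View pics/cad.png

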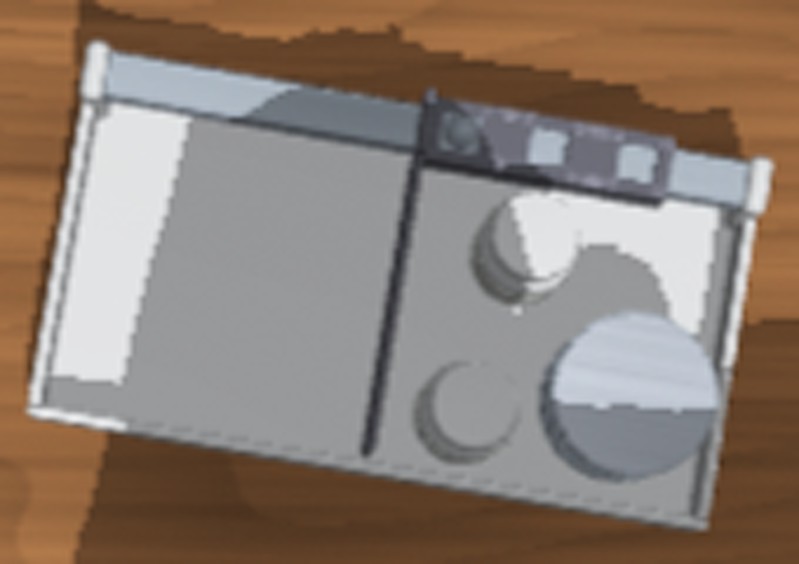

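View pics/spl.png

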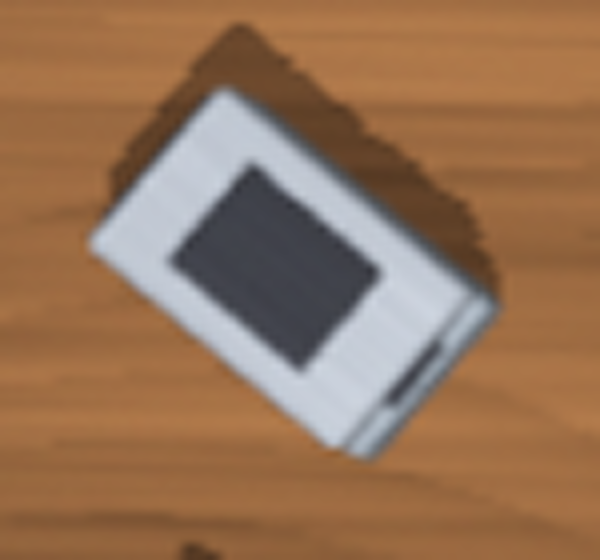

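The splitter crop shows the silver block with its top corners at about (222,88), (92,242), (338,448) and (472,292), so it is neither red nor turquoise. The caddy crop shows the front rim corners at (30,415) and (706,527), the post outer edges at (93,42) and (772,160), the button at about (460,133), and an empty bay on the left.

```bash
cat > h.py <<'E'
import numpy as np
from rig import *
from scipy.spatial.transform import Rotation as Ro
def ray(c,uv,z):
    f=240/np.tan(np.radians(c["fovy"]/2)); R,t=c["R"],c["t"]
    d=R.T@np.array([(uv[0]-c["cx"])/f,(uv[1]-c["cy"])/f,1]); o=-R.T@t
    return o+d*(z-o[2])/d[2]
def proj(c,X):
    f=240/np.tan(np.radians(c["fovy"]/2)); p=c["R"]@X+c["t"]; return np.array([c["cx"]+f*p[0]/p[2],c["cy"]+f*p[1]/p[2]])
def tool():
    s=read_state(); q=s["tool_rot"]; return s["tool_pos"],Ro.from_quat([q[1],q[2],q[3],q[0]])
def goal(p,ang,ref=None):
    """TCP p, pointing down, tool y axis along world heading ang: row shift/turn shares"""
    P,R=ref or tool()
    best=None
    for k in(0,np.pi):
        y=np.array([np.cos(ang+k),np.sin(ang+k),0]); z=np.array([0,0,-1.]); x=np.cross(y,z)
        rv=(R.inv()*Ro.from_matrix(np.c_[x,y,z])).as_rotvec()/np.pi
        if best is None or np.linalg.norm(rv)<np.linalg.norm(best): best=rv
    return np.round(R.inv().apply(np.array(p)-P)/.3,3),np.round(best,4)
E
python3 - <<'E'
from h import *
c=camera_info("top")
S=np.array([ray(c,(u/8+145-.44,v/8+230-.44),.038) for u,v in[(222,88),(92,242),(338,448),(472,292)]])
print(S.round(4),np.linalg.norm(np.diff(S,axis=0,append=S[:1]),axis=1).round(4)); m=S.mean(0);print("spl",m)
d=S[3]-S[0]+S[2]-S[1];print("long heading deg",np.degrees(np.arctan2(d[1],d[0])))
g=lambda u,v,z:ray(c,(u/4.7+250-.4,v/4.7+165-.4),z)
A,B=g(30,415,.035),g(706,527,.035);print(A,B,np.linalg.norm(A-B))
P,Q=g(93,42,.058),g(772,160,.058);print(P,Q,np.linalg.norm(P-Q))
y=(A-B)/np.linalg.norm(A-B);y[2]=0;y/=np.linalg.norm(y);x=np.array([y[1],-y[0],0])
yaw=np.arctan2(y[1],y[0])-np.pi/2
C=(A+B)/2+.085*x;C[2]=0;print("caddy",C,np.degrees(yaw))
for n,(a,b,e) in dict(pin=(.07,-.015,.066),postL=(.07,.155,.058),ledge=(.07,.0015,.076),divfront=(-.08,.0015,.058),rearL=(.085,.155,.03)).items():
    w=C+a*x+b*y;w[2]=e;print(n,w.round(4),((proj(c,w)-[249.6,164.6])*4.7).round())
print("measured pin",g(460,133,.066))
E
```

```text
[[0.503  0.3468 0.038 ]
 [0.4618 0.3784 0.038 ]
 [0.4102 0.3124 0.038 ]
 [0.4516 0.2797 0.038 ]] [0.0519 0.0838 0.0528 0.0846]
spl [0.45664245 0.32933935 0.038     ]
long heading deg -127.7516631954245
[0.48239569 0.17212784 0.035     ] [ 0.44076352 -0.1319684   0.035     ] 0.30693282542921374
[0.64728412 0.14818489 0.058     ] [ 0.60411941 -0.15502453  0.058     ] 0.3062664577619481
caddy [0.54579406 0.00855037 0.        ] -7.7955916932653455
pin [ 0.6131 -0.0158  0.066 ] [462. 127.]
postL [0.6362 0.1526 0.058 ] [82. 66.]
ledge [6.154e-01 5.000e-04 7.600e-02] [426. 117.]
divfront [0.4667 0.0209 0.058 ] [369. 457.]
rearL [0.651  0.1506 0.03  ] [92. 47.]
measured pin [ 0.61034308 -0.01508043  0.066     ]
```

Emit:
jog_arm --pt "0.77 -1 0 0 0 -0.181 100" --pt "0.77 -1 0 0 0 -0.181 100" --pt "0.77 -1 0 0 0 -0.181 100" --pt "0.77 -1 0 0 0 -0.181 100" --pt "0.77 -1 0 0 0 -0.181 100" --pt "0.77 -1 0 0 0 -0.181 100" --pt "0.77 -1 0 0 0 -0.181 100" --pt "0.77 -1 0 0 0 -0.181 100" --pt "0.77 -1 0 0 0 -0.181 100" --pt "0.77 -1 0 0 0 -0.181 100" --force 25

```text
clock: 0.93
tool_pos: [0.3027, -0.1527, 0.2055]
tool_rot: [-0.0, 0.897, 0.443, 0.0]
contact_force: [0.3, -0.1, 0.2]
opening: 1.004
grasp_force: 0.0
```

Run:
```python
from h import *
print(tool()[0],goal((.43,.31,.205),np.radians(-37.75)))
```

```text
[ 0.3027233  -0.15268168  0.20548728] (array([ 1.483, -0.6  ,  0.003]), array([ 0.    , -0.0003,  0.0019]))
```

Emit:
jog_arm --pt "1 -0.4 0 0 0 0 100" --pt "1 -0.4 0 0 0 0 100" --pt "1 -0.4 0 0 0 0 100" --pt "1 -0.4 0 0 0 0 100" --pt "1 -0.4 0 0 0 0 100" --pt "1 -0.4 0 0 0 0 100" --pt "1 -0.4 0 0 0 0 100" --pt "1 -0.4 0 0 0 0 100" --pt "1 -0.4 0 0 0 0 100" --pt "1 -0.4 0 0 0 0 100"

```text
clock: 1.77
tool_pos: [0.3902, 0.154, 0.2048]
tool_rot: [-0.0, 0.897, 0.442, -0.001]
contact_force: [-0.2, -0.8, -0.8]
opening: 1.002
grasp_force: 0.0
```

Emit:
jog_arm --pt "0.48 -0.2 0 0 0 0 100" --pt "0.48 -0.2 0 0 0 0 100" --pt "0.48 -0.2 0 0 0 0 100" --pt "0.48 -0.2 0 0 0 0 100" --pt "0.48 -0.2 0 0 0 0 100" --pt "0.48 -0.2 0 0 0 0 100" --pt "0.48 -0.2 0 0 0 0 100" --pt "0.48 -0.2 0 0 0 0 100" --pt "0.48 -0.2 0 0 0 0 100" --pt "0.48 -0.2 0 0 0 0 100"

```text
clock: 2.6
tool_pos: [0.4312, 0.303, 0.2058]
tool_rot: [-0.0, 0.898, 0.44, 0.0]
contact_force: [0.5, 0.1, -0.2]
opening: 0.999
grasp_force: 0.0
```

Run:
```python
from h import *
import cv2
c=camera_info("wrist"); im=snapshot("wrist"); cv2.imwrite("pics/w1.png",im[:,:,::-1])
import pickle;pickle.dump(c,open("w1.pkl","wb"))
print(tool()[0],read_state()["joint_pos"].round(3))
```

```text
[0.43115872 0.30316146 0.20579245] [ 0.543  0.248  1.586 -0.     1.307  1.203]
```

View pics/w1.png

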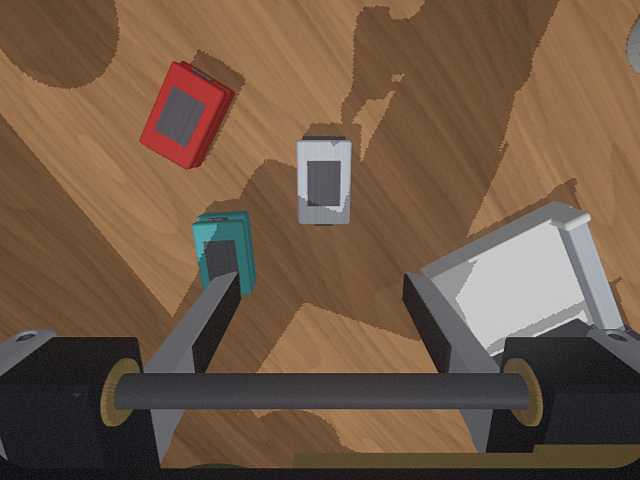

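The wrist view shows the silver block at (298–352, 141–223), almost square to the fingers. The turquoise look-alike is at lower left, clear of the finger path.

Run:
```python
from h import *
import pickle
c=pickle.load(open("w1.pkl","rb"))
S=np.array([ray(c,p,.038) for p in[(298,141),(352,140),(350.5,223),(298,223)]])
print(S.round(4),np.linalg.norm(np.diff(S,axis=0,append=S[:1]),axis=1).round(4)); m=S.mean(0);print("spl",m)
d=S[1]-S[0]+S[2]-S[3];h=np.arctan2(d[1],d[0]);l=S[0]-S[3]+S[1]-S[2];print(np.degrees(h),np.degrees(np.arctan2(l[1],l[0])))
a=np.radians(-37.75)
for z in(.1,.008):print(goal((m[0],m[1],z),a))
```

```text
[[0.4614 0.38   0.038 ]
 [0.504  0.3482 0.038 ]
 [0.4529 0.2813 0.038 ]
 [0.4092 0.3152 0.038 ]] [0.0531 0.0841 0.0553 0.0832]
spl [0.45688238 0.33119549 0.038     ]
-37.2820403093371 51.86870449976935
(array([0.126, 0.01 , 0.353]), array([ 0.0001, -0.0002, -0.0001]))
(array([0.126, 0.01 , 0.659]), array([ 0.0001, -0.0002, -0.0001]))
```

Emit:
jog_arm --pt "0.126 0.01 0.1 0 0 0 78" --pt "0.126 0.01 0.2 0 0 0 78" --pt "0.126 0.01 0.3 0 0 0 78" --pt "0.126 0.01 0.4 0 0 0 78" --pt "0.126 0.01 0.47 0 0 0 78" --pt "0.126 0.01 0.54 0 0 0 78" --pt "0.126 0.01 0.6 0 0 0 78" --pt "0.126 0.01 0.64 0 0 0 78" --pt "0.126 0.01 0.657 0 0 0 78" --pt "0.126 0.01 0.657 0 0 0 78"

```text
clock: 3.48
tool_pos: [0.4563, 0.3316, 0.0077]
tool_rot: [0.0, 0.898, 0.44, -0.001]
contact_force: [0.2, 0.2, -1.0]
opening: 0.78
grasp_force: 0.0
```

Emit:
jog_arm --pt "0 0 0 0 0 0 40" --pt "0 0 0 0 0 0 40" --pt "0 0 0 0 0 0 40" --pt "0 0 0 0 0 0 40" --pt "0 0 0 0 0 0 40" --pt "0 0 0 0 0 0 40" --pt "0 0 0 0 0 0 40" --pt "0 0 0 0 0 0 40" --pt "0 0 0 0 0 0 40" --pt "0 0 0 0 0 0 40"

```text
clock: 4.32
tool_pos: [0.457, 0.3322, 0.0094]
tool_rot: [-0.0, 0.898, 0.441, 0.001]
contact_force: [-1.1, -0.1, 6.8]
opening: 0.582
grasp_force: 25.0
```

Emit:
jog_arm --pt "0 0 -0.1 0 0 0 40" --pt "0 0 -0.2 0 0 0 40" --pt "0 0 -0.33 0 0 0 40" --pt "0 0 -0.46 0 0 0 40" --pt "0 0 -0.59 0 0 0 40" --pt "0 0 -0.7 0 0 0 40" --pt "0 0 -0.8 0 0 0 40" --pt "0 0 -0.85 0 0 0 40" --pt "0 0 -0.85 0 0 0 40" --pt "0 0 -0.85 0 0 0 40"

```text
clock: 5.15
tool_pos: [0.4564, 0.3318, 0.2629]
tool_rot: [-0.0, 0.898, 0.441, 0.0]
contact_force: [-0.0, -0.2, -3.0]
opening: 0.584
grasp_force: 25.0
```

Run:
```python
from h import *
print(tool()[0],read_state()["opening"],goal((.54,-.04,.27),np.radians(-7.8)),goal((.54,.15,.27),np.radians(-7.8)))
```

```text
[0.45639995 0.33182253 0.26294086] 0.5840427290857645 (array([-0.81 ,  0.979, -0.024]), array([ 0.    , -0.    , -0.1662])) (array([-0.309,  0.591, -0.024]), array([ 0.    , -0.    , -0.1662]))
```

Emit:
jog_arm --pt "-0.81 0.98 -0.024 0 0 -0.166 40" --pt "-0.81 0.98 -0.024 0 0 -0.166 40" --pt "-0.81 0.98 -0.024 0 0 -0.166 40" --pt "-0.81 0.98 -0.024 0 0 -0.166 40" --pt "-0.81 0.98 -0.024 0 0 -0.166 40" --pt "-0.81 0.98 -0.024 0 0 -0.166 40" --pt "-0.81 0.98 -0.024 0 0 -0.166 40" --pt "-0.81 0.98 -0.024 0 0 -0.166 40" --pt "-0.81 0.98 -0.024 0 0 -0.166 40" --pt "-0.81 0.98 -0.024 0 0 -0.166 40"

```text
clock: 5.98
tool_pos: [0.5401, -0.0441, 0.2682]
tool_rot: [-0.001, 0.755, 0.656, -0.001]
contact_force: [0.0, -0.0, -2.4]
opening: 0.586
grasp_force: 25.0
```

Emit:
jog_arm --pt "0 0 0 0 0 0 40" --pt "0 0 0 0 0 0 40" --pt "0 0 0 0 0 0 40" --pt "0 0 0 0 0 0 40" --pt "0 0 0 0 0 0 40" --pt "0 0 0 0 0 0 40" --pt "0 0 0 0 0 0 40" --pt "0 0 0 0 0 0 40" --pt "0 0 0 0 0 0 40" --pt "0 0 0 0 0 0 40"

```text
clock: 6.82
tool_pos: [0.5404, -0.0401, 0.2706]
tool_rot: [0.0, 0.754, 0.657, 0.0]
contact_force: [0.3, 0.7, -2.7]
opening: 0.583
grasp_force: 25.0
```

Run:
```python
from h import *
import cv2
c=camera_info("wrist"); im=snapshot("wrist"); cv2.imwrite("pics/w2.png",cv2.resize(im[:,:,::-1],(800,600),interpolation=cv2.INTER_CUBIC))
import pickle;pickle.dump(c,open("w2.pkl","wb"))
print(tool()[0],read_state()["joint_pos"].round(3))
```

```text
[ 0.5404008  -0.04017765  0.27057395] [-0.142  0.24   1.446  0.     1.456 -0.005]
```

View pics/w2.png

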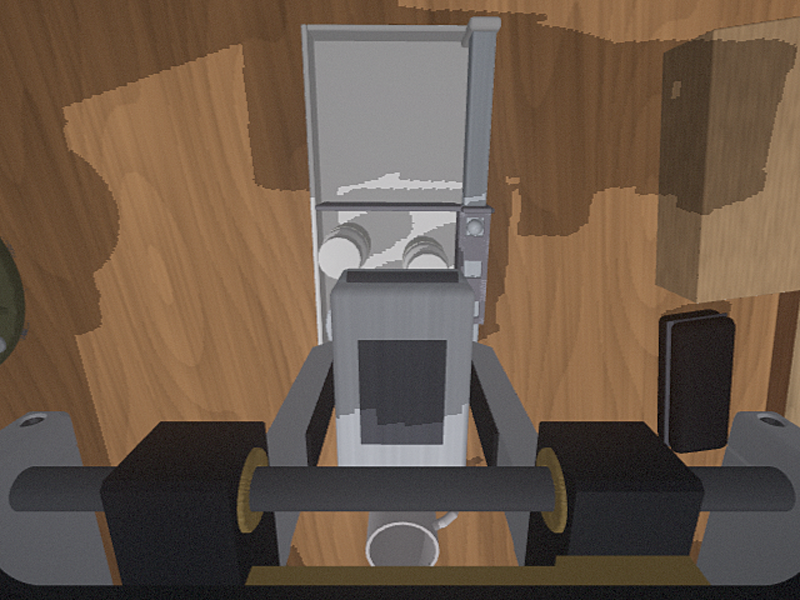

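The wrist view shows the empty bay with its far-left outer rim corner at (303,26), the button at (475,227), the divider's left end at (317,206), and the held splitter straight in the fingers with its far edge at rows 270–290.

Run:
```python
from h import *
import pickle
from scipy.optimize import least_squares
c=pickle.load(open("w2.pkl","rb"))
M=[((303,26),(-.085,.155,.035)),((475,225),(.07,-.015,.066)),((317,206),(-.08,.0015,.058)),((476,208),(.07,.0015,.076)),((492,207),(.084,.0015,.076)),((460,207),(.056,.0015,.058))]
def W(p,q):
    x,y,a=p; return np.array([x+np.cos(a)*q[0]-np.sin(a)*q[1],y+np.sin(a)*q[0]+np.cos(a)*q[1],q[2]])
f=lambda p:np.concatenate([proj(c,W(p,q))*1.25-u for u,q in M])
r=least_squares(f,(.5458,.0086,-.136),loss="soft_l1",f_scale=2);print(r.x,np.degrees(r.x[2]),r.fun.reshape(-1,2).round(1))
np.save("cad.npy",r.x)
print("bay",W(r.x,(-.012,.096,.004)),"pin",W(r.x,(.07,-.015,.066)))
b=W(r.x,(-.012,.096,.004))
for u in[(345,270),(463,270),(333,292),(473,292)]:print(u,[ (ray(c,(u[0]/1.25,u[1]/1.25),z)-tool()[0]).round(4)[:2] for z in(.299,.28,.262)])
ct=camera_info("top")
for n,q in dict(b=(540,240,.085),a=(475,400,.085),t=(635,395,.066)).items():
    w=ray(ct,(q[0]/4.7+249.6,q[1]/4.7+164.6),q[2]); d=w[:2]-r.x[:2]; a=r.x[2]; print(n,d@[np.cos(a),np.sin(a)],d@[-np.sin(a),np.cos(a)])
```

```text
[ 0.54414295  0.01071111 -0.13648409] -7.819962447372758 [[-4.6 -4.4]
 [ 0.8  1. ]
 [-7.2  0.6]
 [ 2.7  0.3]
 [ 2.8  1.3]
 [-0.2 -0.4]]
bay [0.54531638 0.10745109 0.004     ] pin [ 0.61145108 -0.01367365  0.066     ]
(345, 270) [array([-0.0136,  0.0519]), array([-0.0167,  0.0479]), array([-0.0198,  0.0441])]
(463, 270) [array([0.0289, 0.0461]), array([0.0311, 0.0413]), array([0.0332, 0.0368])]
(333, 292) [array([-0.0194,  0.0443]), array([-0.0233,  0.0393]), array([-0.027 ,  0.0346])]
(473, 292) [array([0.0318, 0.0373]), array([0.0343, 0.0314]), array([0.0367, 0.0258])]
b 0.02518084453514148 -0.057306392673519634
a -0.04794044619066458 -0.04054028640796635
t -0.03258404348429806 -0.11075323851641938
```

Run:
```python
from h import *
a=np.load("cad.npy")[2]
for z in(.1,.0145):print(goal((.546,.107,z),a))
```

```text
(array([ 0.489, -0.048,  0.569]), array([ 0.    , -0.    , -0.0001]))
(array([ 0.489, -0.049,  0.854]), array([ 0.    , -0.    , -0.0001]))
```

Emit:
jog_arm --pt "0.12 -0.012 0 0 0 0 40" --pt "0.24 -0.024 0 0 0 0 40" --pt "0.36 -0.036 0.05 0 0 0 40" --pt "0.489 -0.048 0.15 0 0 0 40" --pt "0.489 -0.048 0.25 0 0 0 40" --pt "0.489 -0.048 0.35 0 0 0 40" --pt "0.489 -0.048 0.45 0 0 0 40" --pt "0.489 -0.048 0.55 0 0 0 40" --pt "0.489 -0.048 0.57 0 0 0 40" --pt "0.489 -0.048 0.57 0 0 0 40"

```text
clock: 7.7
tool_pos: [0.5453, 0.107, 0.0982]
tool_rot: [-0.001, 0.754, 0.657, -0.001]
contact_force: [-0.1, -0.1, -1.8]
opening: 0.579
grasp_force: 25.0
```

Run:
```python
from h import *
import cv2
im=snapshot("top")
a=cv2.resize(im[165:285,250:420,::-1],None,fx=4.7,fy=4.7,interpolation=cv2.INTER_CUBIC)
w=snapshot("wrist");cv2.imwrite("pics/w3.png",np.hstack([cv2.resize(w[:,:,::-1],(400,300)),cv2.resize(a,(400,300))]))
print(tool()[0],goal((.546,.107,.0145),np.load("cad.npy")[2]))
```

```text
[0.54702188 0.10713536 0.10125932] (array([-0.001, -0.004,  0.289]), array([ 0.0006, -0.0002, -0.0002]))
```

View pics/w3.png

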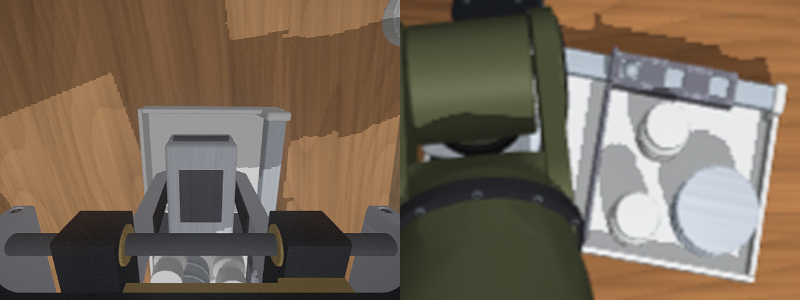

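The splitter hangs over the middle of the bay, square to the caddy and clear of its walls. I lower it now.

Emit:
jog_arm --pt "0 0 0.05 0 0 0 40" --pt "0 0 0.1 0 0 0 40" --pt "0 0 0.15 0 0 0 40" --pt "0 0 0.2 0 0 0 40" --pt "0 0 0.23 0 0 0 40" --pt "0 0 0.25 0 0 0 40" --pt "0 0 0.265 0 0 0 40" --pt "0 0 0.275 0 0 0 40" --pt "0 0 0.283 0 0 0 40" --pt "0 0 0.283 0 0 0 40"

```text
clock: 8.63
tool_pos: [0.5463, 0.1071, 0.0148]
tool_rot: [0.0, 0.754, 0.657, 0.0]
contact_force: [0.8, 0.2, -2.2]
opening: 0.588
grasp_force: 25.0
```

Emit:
jog_arm --pt "0 0 0.003 0 0 0 40" --pt "0 0 0.005 0 0 0 40" --pt "0 0 0.005 0 0 0 40" --pt "0 0 0.005 0 0 0 62" --pt "0 0 0.005 0 0 0 68" --pt "0 0 0.005 0 0 0 76" --pt "0 0 0.005 0 0 0 80" --pt "0 0 0.005 0 0 0 80" --pt "0 0 0.005 0 0 0 80" --pt "0 0 0.005 0 0 0 80"

```text
clock: 9.47
tool_pos: [0.5462, 0.1071, 0.0132]
tool_rot: [-0.0, 0.754, 0.657, 0.0]
contact_force: [-0.3, -0.3, -0.4]
opening: 0.8
grasp_force: 0.0
```

Emit:
jog_arm --pt "0 0 -0.05 0 0 0 80" --pt "0 0 -0.12 0 0 0 80" --pt "0 0 -0.22 0 0 0 80" --pt "0 0 -0.34 0 0 0 80" --pt "0 0 -0.46 0 0 0 80" --pt "0 0 -0.5 0 0 0 0" --pt "-0.1 0 -0.5 0 0 0 0" --pt "-0.2 0 -0.5 0 0 0 0" --pt "-0.3 0 -0.5 0 0 0 0" --pt "-0.3 0 -0.5 0 0 0 0"

```text
clock: 10.3
tool_pos: [0.5333, 0.0143, 0.1633]
tool_rot: [0.0, 0.755, 0.656, -0.0]
contact_force: [-1.2, -0.6, 0.4]
opening: 0.482
grasp_force: 0.0
```

Run:
```python
from h import *
import cv2,pickle
c=camera_info("wrist"); im=snapshot("wrist"); cv2.imwrite("pics/w4.png",cv2.resize(im[:,:,::-1],(800,600),interpolation=cv2.INTER_CUBIC))
pickle.dump(c,open("w4.pkl","wb"))
print(tool()[0],read_state()["joint_pos"].round(3))
```

```text
[0.53364911 0.0160535  0.16332813] [-0.038  0.303  1.619 -0.     1.22   0.101]
```

View pics/w4.png

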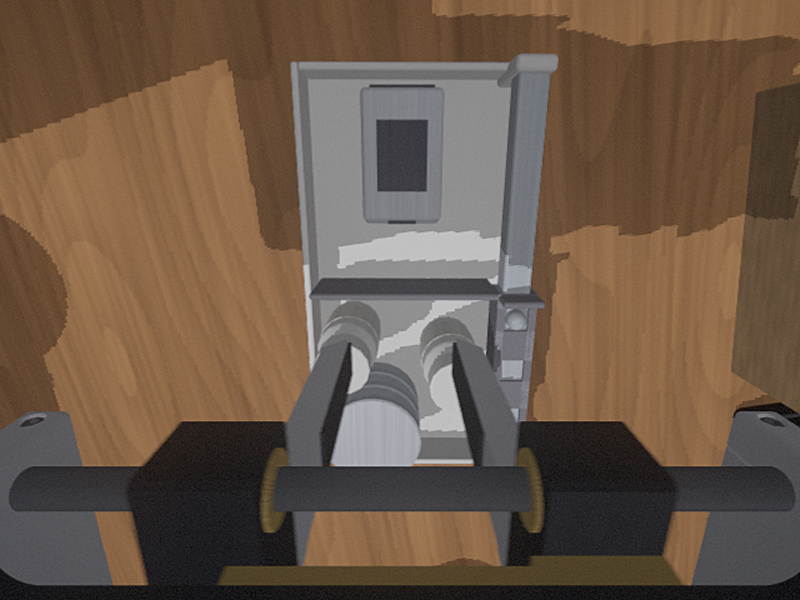

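The splitter lies flat and straight in the bay, at (362–443, 85–222). The button is at (515,318) and the ledge's top edge spans (500–544, 299).

Run:
```python
from h import *
import pickle
c=pickle.load(open("w4.pkl","rb")); C=np.load("cad.npy"); a=C[2]
loc=lambda w:np.array([(w[:2]-C[:2])@[np.cos(a),np.sin(a)],(w[:2]-C[:2])@[-np.sin(a),np.cos(a)]]).round(4)
for n,u,v,z in[("pin",515,317,.065),("ledL",500,304,.076),("ledR",544,304,.076),("ledtopback",520,293,.076),("nearL",364,221,.042),("nearR",440,221,.042),("farL",362,88,.042),("farR",443,88,.042),("lug",402,223,.03),("divL",311,296,.058),("rim",292,63,.035)]:
    w=ray(c,(u/1.25,v/1.25),z);print(n,w.round(4),loc(w))
```

```text
pin [ 0.6093 -0.0099  0.065 ] [ 0.0673 -0.0116]
ledL [0.5975 0.0048 0.076 ] [0.0537 0.0014]
ledR [0.6262 0.0008 0.076 ] [0.0827 0.0014]
ledtopback [0.611  0.0106 0.076 ] [0.0663 0.009 ]
nearL [0.5142 0.0673 0.042 ] [-0.0374  0.052 ]
nearR [0.567  0.0599 0.042 ] [0.016  0.0518]
farL [0.5269 0.1513 0.042 ] [-0.0362  0.1369]
farR [0.5786 0.144  0.042 ] [0.016  0.1368]
lug [0.5402 0.0608 0.03  ] [-0.0107  0.0491]
divL [0.4706 0.0228 0.058 ] [-0.0745  0.0019]
rim [0.4839 0.1735 0.035 ] [-0.0819  0.153 ]
```

Run:
```python
from h import *
print(goal((.611,-.010,.08),np.load("cad.npy")[2]))
```

```text
(array([-0.05 ,  0.267,  0.278]), array([ 0.0001,  0.    , -0.001 ]))
```

Emit:
jog_arm --pt "-0.05 0.1 0 0 0 0 0" --pt "-0.05 0.2 0 0 0 0 0" --pt "-0.05 0.267 0 0 0 0 0" --pt "-0.05 0.267 0 0 0 0 0" --pt "-0.05 0.267 0.05 0 0 0 0" --pt "-0.05 0.267 0.12 0 0 0 0" --pt "-0.05 0.267 0.2 0 0 0 0" --pt "-0.05 0.267 0.25 0 0 0 0" --pt "-0.05 0.267 0.278 0 0 0 0" --pt "-0.05 0.267 0.278 0 0 0 0"

```text
clock: 11.18
tool_pos: [0.6101, -0.0071, 0.0781]
tool_rot: [-0.001, 0.754, 0.657, -0.001]
contact_force: [-0.3, 0.2, -0.4]
opening: 0.007
grasp_force: 0.0
```

Emit:
jog_arm --pt "0 0 0 0 0 0 0" --pt "0 0 0 0 0 0 0" --pt "0 0 0 0 0 0 0" --pt "0 0 0 0 0 0 0" --pt "0 0 0 0 0 0 0" --pt "0 0 0 0 0 0 0" --pt "0 0 0 0 0 0 0" --pt "0 0 0 0 0 0 0" --pt "0 0 0 0 0 0 0" --pt "0 0 0 0 0 0 0"

```text
clock: 12.02
tool_pos: [0.6112, -0.0078, 0.0797]
tool_rot: [-0.0, 0.754, 0.657, -0.0]
contact_force: [0.5, 0.1, -0.1]
opening: 0.002
grasp_force: 0.0
```

Run:
```python
from h import *
import cv2,pickle
c=camera_info("wrist"); im=snapshot("wrist")[:,:,::-1]; s=snapshot("scene")[:,:,::-1]
u=proj(c,np.array([.611,-.01,.07]));x0,y0=int(u[0])-75,int(u[1])-70
print(u,x0,y0)
a=cv2.resize(im[y0:y0+150,x0:x0+150],(600,600),interpolation=cv2.INTER_CUBIC)
cv2.imwrite("pics/w5.png",a);pickle.dump(c,open("w5.pkl","wb"));print(tool()[0])
```

```text
[321.37354949 284.95843086] 246 214
[ 0.61116245 -0.00787273  0.07971158]
```

View pics/w5.png

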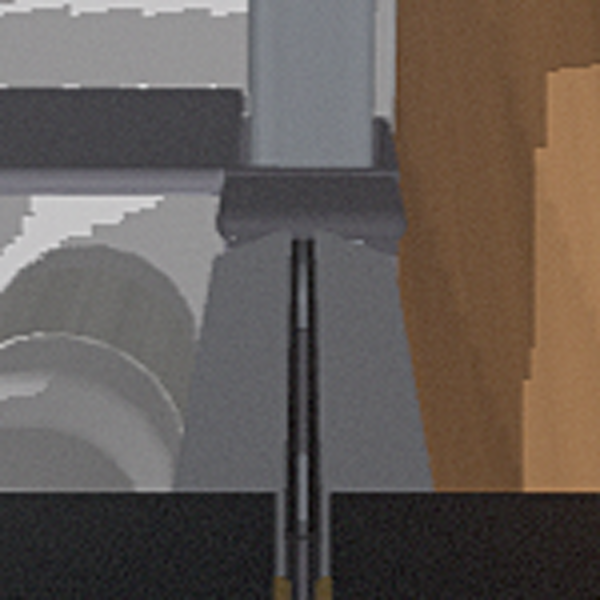

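Through the wrist camera the shut fingers (seam at x 303) are about 1 mm off the ledge's middle (311). The ledge's near top edge lies at about row 240, right at the fingertips.

Run:
```python
from h import *
import pickle
c=pickle.load(open("w5.pkl","rb")); C=np.load("cad.npy"); a=C[2]
print("cam",-c["R"].T@c["t"])
for n,u,v,z in[("near edge",311,240,.076),("far edge",311,205,.076),("L",218,225,.076),("R",405,225,.076),("div near",150,190,.058),("div far",150,170,.058),("tipfront",303,238,.08)]:
    w=ray(c,(u/4+246,v/4+214),z)-tool()[0];print(n,(w[:2]@[np.cos(a),np.sin(a)]).round(4),(w[:2]@[-np.sin(a),np.cos(a)]).round(4))
```

```text
cam [0.62276603 0.0757597  0.25820423]
near edge 0.0015 0.0076
far edge 0.0015 0.013
L -0.0119 0.0099
R 0.0151 0.0099
div near -0.0237 0.0085
div far -0.0236 0.0118
tipfront 0.0003 0.0096
```

Emit:
jog_arm --pt "-0.009 0.005 0 0 0 0 0" --pt "-0.009 0.005 0 0 0 0 0" --pt "-0.009 0.005 0.02 0 0 0 0" --pt "-0.009 0.005 0.04 0 0 0 0" --pt "-0.009 0.005 0.05 0 0 0 0" --pt "-0.009 0.005 0.055 0 0 0 0" --pt "-0.009 0.005 0.06 0 0 0 0" --pt "-0.009 0.005 0.06 0 0 0 0" --pt "-0.009 0.005 0.06 0 0 0 0" --pt "-0.009 0.005 0.06 0 0 0 0"

```text
clock: 12.95
tool_pos: [0.6123, -0.0108, 0.0618]
tool_rot: [0.0, 0.754, 0.657, -0.0]
contact_force: [-0.2, -0.3, 2.0]
opening: 0.004
grasp_force: 1.9
```

Emit:
jog_arm --pt "0 0 0.005 0 0 0 0" --pt "0 0 0.008 0 0 0 0" --pt "0 0 0.01 0 0 0 0" --pt "0 0 0.012 0 0 0 0" --pt "0 0 0.014 0 0 0 0" --pt "0 0 0.015 0 0 0 0" --pt "0 0 0.015 0 0 0 0" --pt "0 0 0.015 0 0 0 0" --pt "0 0 0.015 0 0 0 0" --pt "0 0 0.015 0 0 0 0"

```text
clock: 13.78
tool_pos: [0.6124, -0.0107, 0.0581]
tool_rot: [0.0, 0.754, 0.657, 0.0]
contact_force: [-3.9, -1.5, 12.1]
opening: 0.006
grasp_force: 6.9
```

The button is down and the tip has met the sleeve top at 12 N, so I slide now.

Emit:
jog_arm --pt "0.007 0 0 0 0 0 0" --pt "0.014 0 0 0 0 0 0" --pt "0.021 0 0 0 0 0 0" --pt "0.028 0 0 0 0 0 0" --pt "0.035 0 0 0 0 0 0" --pt "0.042 0 0 0 0 0 0" --pt "0.049 0 0 0 0 0 0" --pt "0.056 0 0 0 0 0 0" --pt "0.063 0 0 0 0 0 0" --pt "0.07 0 0 0 0 0 0"

```text
clock: 14.62
tool_pos: [0.6154, 0.0101, 0.0582]
tool_rot: [0.0, 0.754, 0.657, 0.0]
contact_force: [-3.1, -2.1, 9.8]
opening: 0.004
grasp_force: 6.1
```

Emit:
jog_arm --pt "0.007 0 0 0 0 0 0" --pt "0.014 0 0 0 0 0 0" --pt "0.02 0 0 0 0 0 0" --pt "0.026 0 0 0 0 0 0" --pt "0.032 0 0 0 0 0 0" --pt "0.038 0 0 0 0 0 0" --pt "0.044 0 0 0 0 0 0" --pt "0.048 0 0 0 0 0 0" --pt "0.052 0 0 0 0 0 0" --pt "0.055 0 0 0 0 0 0"

```text
clock: 15.45
tool_pos: [0.6178, 0.0267, 0.0581]
tool_rot: [0.0, 0.754, 0.657, 0.001]
contact_force: [-2.1, -0.2, 9.8]
opening: 0.007
grasp_force: 5.8
```

Emit:
jog_arm --pt "0.003 0 0 0 0 0 0" --pt "0.006 0 0 0 0 0 0" --pt "0.009 0 0 0 0 0 0" --pt "0.012 0 0 0 0 0 0" --pt "0.015 0 0 0 0 0 0" --pt "0.015 0 0 0 0 0 0" --pt "0.015 0 0 0 0 0 0" --pt "0.015 0 0 0 0 0 0" --pt "0.015 0 0 0 0 0 0" --pt "0.015 0 0 0 0 0 0"

```text
clock: 16.28
tool_pos: [0.6183, 0.0303, 0.0581]
tool_rot: [0.001, 0.754, 0.657, 0.0]
contact_force: [-3.5, -5.2, 11.7]
opening: 0.002
grasp_force: 7.5
```

Emit:
jog_arm --pt "0.002 0 0 0 0 0 0" --pt "0.004 0 0 0 0 0 0" --pt "0.006 0 0 0 0 0 0" --pt "0.006 0 0 0 0 0 0" --pt "0.006 0 0 0 0 0 0" --pt "0.006 0 0 0 0 0 0" --pt "0.006 0 0 0 0 0 0" --pt "0.006 0 0 0 0 0 0" --pt "0.006 0 0 0 0 0 0" --pt "0.006 0 0 0 0 0 0"

```text
clock: 17.12
tool_pos: [0.6184, 0.0311, 0.0581]
tool_rot: [0.001, 0.754, 0.657, -0.001]
contact_force: [-4.3, -12.0, 12.4]
opening: 0.005
grasp_force: 10.5
```

Resistance rises from 5 to 12 N with under 1 mm of travel, so the button has locked. I back off and lift.

Emit:
jog_arm --pt "-0.008 0 0 0 0 0 0" --pt "-0.013 0 -0.01 0 0 0 0" --pt "-0.013 0 -0.08 0 0 0 0" --pt "-0.013 0 -0.16 0 0 0 0" --pt "-0.013 0 -0.25 0 0 0 0" --pt "-0.08 -0.08 -0.35 0 0 0 0" --pt "-0.15 -0.16 -0.4 0 0 0 0" --pt "-0.22 -0.24 -0.4 0 0 0 0" --pt "-0.3 -0.25 -0.4 0 0 0 0" --pt "-0.3 -0.25 -0.4 0 0 0 0"

```text
clock: 17.95
tool_pos: [0.5303, -0.0486, 0.1776]
tool_rot: [0.0, 0.754, 0.656, -0.0]
contact_force: [-0.4, -0.4, 0.2]
opening: 0.008
grasp_force: 0.0
```

Run:
```python
from h import *
import cv2
im=snapshot("wrist")[:,:,::-1]; cv2.imwrite("pics/w6.png",cv2.resize(im,(800,600),interpolation=cv2.INTER_CUBIC))
print(tool()[0])
```

```text
[ 0.53112391 -0.04731398  0.17742012]
```

View pics/w6.png

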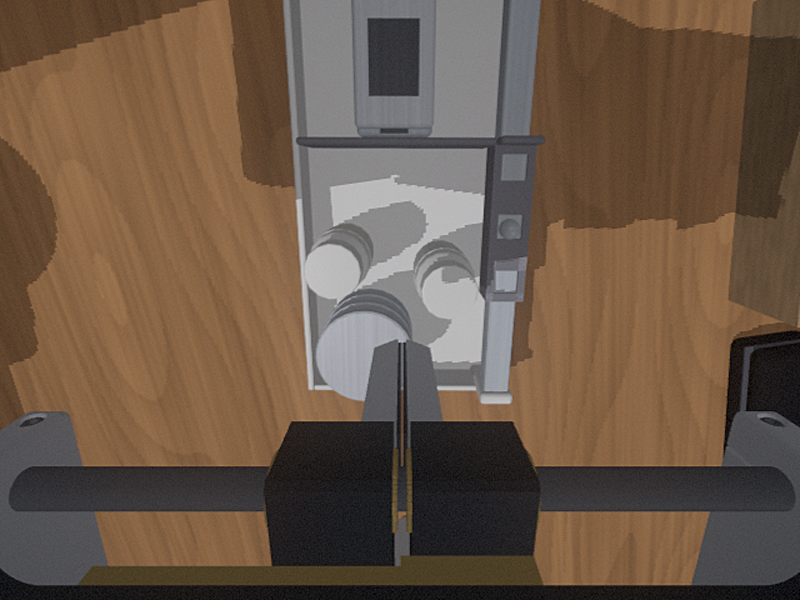

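The button stands up in the middle hole at (509,228). The divider at row 141 sits just short of the splitter, and the tins and bottles are where they were.

```bash
python3 -c "
from rig import *
print(job_done())"
```

```text
the job is handed in; nothing more can be done
None
```

The splitter lies flat in the bay, the divider is one hole closer with the button up through the middle hole, and the job was handed in at about 18 s; the tins and bottles look unmoved in the last picture, and nothing came near the mug, which that picture does not show.

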